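# Hold the scrap box flap open with its lever

## Robot

A 6-joint arm with a two-finger parallel gripper is mounted at the origin on the work surface. World frame = base frame: x ahead of the robot, y to its left, z up, the work surface at z = 0. Lengths are in m, angles in rad, forces in N, time in s.
With the tool pointing down it reaches from about 0.35 to 0.975 m from the base axis. Payload 4.9 kg.
Tool frame: the origin (TCP) lies midway between the tips of the shut fingers; the grasp point (between the pads) lies 19 mm behind it; z points along the fingers, y is the direction in which the jaws open and shut (so a half turn about z gives the same grasp; the last joint's range is limited). The gripper opens to 85 mm and grips with 20 to 120 N. Pads are 22 mm wide; open, the fingers measure 114 mm over their backs; the gripper's body (76 mm by 85 mm) begins 54 mm behind the grasp point. The pads swing forward as they close: fully open they stand 13 mm farther back than shut.
Start: joints at [-1.257, 0.053, 1.613, -0, 1.476, -0.119], TCP at [0.262, -0.567, 0.231] pointing down, gripper open.
Joint ranges: [-3.01, 3.01], [-1.01, 2.22], [0.06, 2.58], [-1.02, 4.17], [0.09, 2.62], [-3.14, 3.14]. Speed limits (rad/s): [2.57, 2.57, 3.14, 3.14, 3.14, 3.14].

## Interface

Orientations are given as a unit quaternion [w, x, y, z].
In Python, from plant import state, grab_frame, camera_params, job_done, boxes_of gives the robot as it stands.
- The arm moves only by the tool step_arm, never from a script. Its argument "steps" is a list of rows, each a list of 4 numbers: the shift along the tool's x, y, z in mm, then the turn about the tool's z in degrees. A call has 1 to 8 rows; each row shifts and turns the pose as measured when the row begins, along the tool's axes as they then stand; what a row does not reach is not made up. A row lasts 1/10 s, in which the tool goes at most 50 mm and 8.59 degrees, less where a joint would pass 70% of its speed; a pose out of reach is approached as far as the arm can. A call is refused whole if a number of a shift passes 50 or a number of a turn 8.59, either way. A call with a gripper value outside its range is refused whole. "claw" is the opening in per cent of the stroke, from 0 (shut) to 100 (fully open), set as the call begins (left out, the last holds). The fingers move at their own pace and stop on an object; the grip force is fixed at half the most. Time passes only in rows, so rows that do not move let the fingers close. It gives the time, the measured TCP pose, the force and the opening at its end, in the units of the state.
- state(): the state, without advancing time (a new reading comes with each control period).
- grab_frame(name): name is "side" or "top"; returns (picture, depth): 400x640x3 uint8, red, green, blue; 400x640 float32, m along the optical axis (not along the pixel's ray), 0 where there is no reading.
- camera_params(name): a dict with "mtx" (3x3 intrinsics, pixels), "k1" (the pictures are not rectified: a ray, as slopes to the right and down, at radius r is drawn at 1 + k1 r^2 times it, then the intrinsics apply), "extrinsics" (4x4, takes a point from camera to world coordinates). Camera axes: x right, y down, z forward; pixel columns grow to the right and rows downward; lengths in m; the calibration is good to about 2 mm. A picture is of the moment at which its call begins. camera_params takes no time and is no camera call.
- job_done(): hands the job in, once; it reports no verdict.
Trained networks look in the newest picture that a camera, given by its name, has taken for a name from the list of things; names that differ only in an ending like _2 or _b are one class to them, and where a whole thing is asked for, a point or a joint stands for the part that bears it (a point fixed in the world has none). Each returns a list of dicts, best first, with "p" (0 to 1); they miss things now and then, are a little off and sometimes report something else, mostly with a low value. They report only what shows in the picture. A call takes as long as a camera call. They do not tell look-alikes from the thing itself.
- boxes_of(camera, label): "box" ([left, top, width, height] in pixels, round what is visible of it).
The state is a dict: "time": time; "joint_pos": joint angles; "joint_vel": joint speeds; "joint_efforts": joint torques, N m; "tool_pos": TCP position; "tool_rot": TCP orientation; "contact_force": force on the tool from outside, world axes, zero at the start; "ft_torque": the same for the moment, N m; "gripper_width": opening from 0.0 (shut) to 1.0 (fully open).
Only numpy, scipy, OpenCV 4.12 (cv2) and the standard library are available. Lean on these libraries where they do the work, as an engineer would, in place of code of your own. Each camera call takes 0.05 s, during which the arm holds its last target. There are 200 camera calls.

## Task

Someone has left a thick wooden offcut under the long end of the lever beside the steel scrap box. Push the offcut aside along the bench with your fingertips until it is clear of the lever, then press the lever down close to the tip of its long end until it lands on its stop, so that the heavy flap of the box is raised, and finish while holding it down. Pick nothing up, do not touch the box, its flap or the lever's stand, and leave the other things on the bench where they are.

Things in the scene. Friction and masses are not known exactly. Their poses are not given: they have to be found in the camera images.
- station: Fixed unit: pivot stand, stop and scrap box in a row along its y axis. Origin: on the bench under the pivot rod; z up, +y to the box, -y to the lever's long end. Plywood cheeks 120 mm high at x +-25 mm, 70 mm long, hold the lever on a rod (top 83 mm up). Stop: 60 mm wide, y -183 to -153 mm, 30 mm high, rubber top. Grey box 200 mm wide, y +107 to +253 mm, 95 mm high, under the flap.
- lever: Loose wooden bar 34 wide x 22 thick x 333 mm, along station y, notched onto the pivot rod. Long arm 240 mm (station -y); short arm 93 mm, its roller under the flap's lip. Origin: underside, over the rod. At the start its frame is parallel to the station's but the bar slopes 0.30 rad, long end up (underside there 154 mm up); on its stop it slopes about 0.28 rad the other way, long end's underside 15 mm up.
- lever_pad (a point): Where to press: on the bar's upper face, mid-width, 18 mm from the long end. At the start about 170 mm above the bench and 206 mm from the pivot (station -y); fully down about 41 mm above the bench and 219 mm from the pivot. Pressing here takes about 3 to 9 N all the way down; let go, the flap's weight lifts it back up.
- flap (a joint): Angle of the flap about its hinge on the far (+y) edge of the box, rad: 0 closed, about 0.29 with the lever on its stop, about 0.2 at most while the offcut is under the lever. The flap falls shut by itself.
- flap_lip (a point): Middle of the lower free edge of the flap, a heavy steel plate 206 mm wide (x) x 187 x 8 mm; about 97 mm above the bench when closed, about 53 mm higher when fully raised.
- offcut: Loose brown wooden offcut on the bench, 64 wide (x) x 180 long (y) x 70 mm high, 0.25 to 0.5 kg. Origin: centre of its underside. About 30 mm of one end is under the lever's long end, the rest sticks out past it: push it sideways (station x, either way) by its long face. The bench is free for 130 mm either side. Clear when its near end is over 50 mm to the side of the lever's centre line.
- offcut_end (a point): Middle of the lower edge of the offcut's end that lies under the lever: 90 mm from the offcut's origin along its +y, at bench height.
- jar: Bystander, leave alone: closed glass screw jar, 64 dia x 85 mm high. Origin: underside, at its middle.
- glue: Bystander, leave alone: yellow glue bottle, 56 dia x 170 mm high. Origin: underside, at its middle.
- dowel: Bystander, leave alone: short standing wooden dowel, 32 dia x 90 mm high. Origin: underside, at its middle.
- mug: Bystander, leave alone: white mug, 80 dia x 90 mm high. Origin: underside, at its middle.
- screwdriver: Bystander, leave alone: lying screwdriver, about 200 long. Origin: its underside, at its middle.
- plane: Bystander, leave alone: block plane, 50 x 150 x 60 mm high. Origin: underside, at its middle.
There are look-alikes about, which are no part of the job. What is shaped like the offcut but blue is not meant.

How it is judged:
On the way:
1. the offcut is pushed out from under the lever, before the lever is pressed home (distance of offcut_end from where it was at the start of the episode above 0.025 m and value of joint flap below 0.25 rad), for 0.1 s.
At the end, for the whole second after the job is handed in: Flap raised over 0.27 rad (0.29 is full); lever at rest, its press point under 50 mm above the bench, held by the fingers with over 1 N, the grasp point within 45 mm of the press point seen from above; the offcut flat on the bench, not bearing on the lever (value of joint flap above 0.27 rad and height (world z) of lever_pad below 0.05 m and contact force between the fingers and lever above 1 N and horizontal distance between the grasp point and lever_pad below 0.045 m and contact force between offcut and lever below 0.3 N and height (world z) of offcut below 0.006 m and angle between offcut's own z axis and vertical below 0.1 rad and linear speed of lever below 0.02 m/s); the arm keeps its last pose, push and grip.
It fails at once if the offcut is lifted or tipped over (height (world z) of offcut above 0.015 m or angle between offcut's own z axis and vertical above 0.5 rad).
It fails at once if the lever is lifted off its pivot (distance of lever from where it was at the start of the episode above 0.025 m).
It fails at once if the robot touches the box, its flap, the stand or the stop (contact force between any of the fingers, the arm and station above 2 N).
It fails at once if a bystander is moved more than 30 mm or lifted (distance of any of jar, glue, dowel, mug, screwdriver, plane from where it was at the start of the episode above 0.03 m).
It also fails if it takes over 42 s, if anything falls off the work surface, if the arm or the gripper's body presses on something with over 40 N, if the wrist force passes 120 N, or if a joint passes its speed limit or range.

## Working session

There is one attempt and no reset: what is moved stays moved. The work goes in short steps, Python scripts to look and compute and a tool call to move; the robot and the scene stay as the last step left them, time stands still between calls to the robot, and variables do not carry over. Pictures are saved under pics/ and viewed, about 8 in all and at most 12, crops included, and the job is handed in when it is done.

Besides the shell and the picture viewer there is one more tool, called in YAML: its name, and indented under it one key for each argument. step_arm: Moves the arm, as the interface text tells. Its arguments: {"type":"object","properties":{"steps":{"type":"array"},"claw":{"type":"number"}},"required":["steps"]}

```bash
mkdir -p pics; cat > h.py <<'E'
import numpy as np, cv2
from plant import *
def cloud(name):
    im,d=grab_frame(name); c=camera_params(name); K=np.array(c["mtx"]);T=np.array(c["extrinsics"])
    h,w=d.shape; u,v=np.meshgrid(np.arange(w),np.arange(h))
    p=cv2.undistortPoints(np.stack([u,v],-1).reshape(-1,1,2).astype(float),K,np.array([c["k1"],0,0,0.])).reshape(h,w,2)
    P=np.dstack([p*d[...,None],d])@T[:3,:3].T+T[:3,3]
    P[d==0]=np.nan
    return im,P
def save(im,n): cv2.imwrite("pics/"+n,im[...,::-1])
E
python3 - <<'E'
from h import *
for n in("top","side"):
    im,P=cloud(n); save(im,n+"0.png"); np.save(n+"0.npy",P)
    c=camera_params(n); print(n,np.round(c["extrinsics"],2).tolist())
    for l in("offcut","lever","lever_pad","station","flap"):
        print(l,[(np.round(b["box"]).tolist(),round(b["p"],2)) for b in boxes_of(n,l)][:3])
print(state())
E
```

```text
top [[0.03, -1.0, 0.05, 0.49], [-1.0, -0.03, -0.02, 0.04], [0.02, -0.05, -1.0, 1.42], [0.0, 0.0, 0.0, 1.0]]
offcut [([322.0, 140.0, 69.0, 40.0], 0.8), ([334.0, 240.0, 64.0, 29.0], 0.72), ([435.0, 242.0, 68.0, 31.0], 0.55)]
lever [([239.0, 162.0, 102.0, 46.0], 0.69)]
lever_pad [([241.0, 160.0, 100.0, 49.0], 0.75)]
station [([159.0, 168.0, 164.0, 97.0], 0.92)]
flap [([325.0, 140.0, 65.0, 38.0], 0.75), ([164.0, 167.0, 91.0, 96.0], 0.6)]
side [[-0.99, -0.11, 0.1, 0.44], [-0.15, 0.75, -0.64, 0.91], [-0.0, -0.65, -0.76, 1.14], [0.0, 0.0, 0.0, 1.0]]
offcut [([314.0, 117.0, 23.0, 46.0], 0.94), ([274.0, 157.0, 21.0, 58.0], 0.82), ([369.0, 102.0, 32.0, 48.0], 0.67)]
lever [([287.0, 168.0, 34.0, 98.0], 0.6), ([253.0, 219.0, 27.0, 52.0], 0.56)]
lever_pad [([254.0, 223.0, 28.0, 46.0], 0.72), ([285.0, 168.0, 34.0, 97.0], 0.6)]
station [([275.0, 213.0, 104.0, 150.0], 0.56)]
flap [([276.0, 257.0, 103.0, 82.0], 0.75)]
{'time': 0.6, 'joint_pos': array([-1.25699950e+00,  5.26644921e-02,  1.61287339e+00, -2.24008728e-05,
        1.47599452e+00, -1.18985919e-01]), 'joint_vel': array([ 1.02377271e-03,  9.49023582e-04,  7.90874431e-04, -3.00722370e-04,
        1.04947637e-03, -2.96858854e-05]), 'joint_efforts': array([ 9.91925117e-05, -3.93407822e+01, -3.70234787e+01, -5.49700223e-05,
        7.17088024e-04,  2.14524454e-05]), 'tool_pos': array([ 0.26212483, -0.56736906,  0.23134153]), 'tool_rot': array([ 3.10675884e-05,  9.76678375e-01,  2.14707594e-01, -8.16752057e-06]), 'contact_force': array([ 0.149842  , -0.07532137,  0.91891686]), 'ft_torque': array([ 0.04261462, -0.04481718,  0.04818084]), 'gripper_width': 1.0026790337158646}
```

View pics/top0.png

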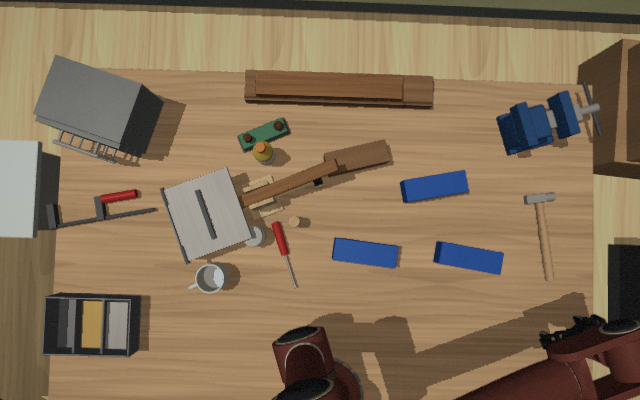

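View pics/side0.png

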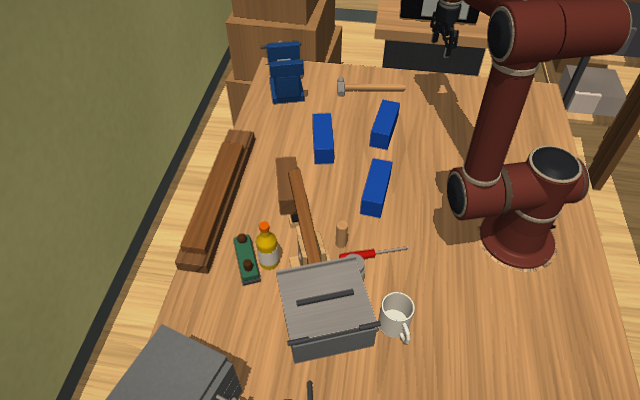

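The top view shows the lever from (245,200) to (335,165), with the brown offcut's far part around (358,158). The blue look-alikes are at (435,186), (365,253) and (470,258). The glue, jar, dowel and screwdriver are near the stand.

```bash
python3 - <<'E'
from h import *
P=np.load("top0.npy"); im=cv2.imread("pics/top0.png")
def rect(m,name):
    q=P[m][:,:2].astype(np.float32); (c,s,a)=cv2.minAreaRect(q*1000)
    print(name,m.sum(),np.round(c,1),np.round(s,1),round(a,1),np.round(cv2.boxPoints((c,s,a))).tolist(), "z",np.nanmedian(P[m][:,2]))
box=np.zeros(P.shape[:2],bool); box[130:200,300:395]=1
z=P[...,2]
rect(cv2.erode((box&(z>.063)&(z<.077)).astype(np.uint8),np.ones((2,2)))>0,"offcut top")
# lever top: strip of points above 0.09 in region
b=np.zeros_like(box); b[150:205,262:345]=1
m=b&(z>.095)&(z<.2); rect(m,"lever")
q=P[m]; mu=q.mean(0); d=np.linalg.svd(q-mu)[2][0] if 0 else np.linalg.eigh(np.cov(q.T))[1][:,-1]
t=(q-mu)@d; print("axis",mu,d,"ends",mu+d*t.min(),mu+d*t.max(), "yaw",np.degrees(np.arctan2(d[1],d[0])))
# obstacles heights
for y in range(2,-1,-1): pass
fl=np.zeros_like(box); fl[165:265,160:256]=1
rect(fl&(z>.085)&(z<.125),"flap")
for n,(x0,y0,x1,y1) in dict(glue=(250,138,275,165),plane=(236,116,292,152),dowel=(288,214,303,230),blue=(400,168,470,205),blue2=(330,235,402,270),jar=(247,226,266,246)).items():
    k=np.zeros_like(box);k[y0:y1,x0:x1]=1; k&=z>.02; rect(k,n)
E
```

```text
offcut top 974 [690.7 -76.9] [ 60.7 176.2] 15.0 [[639.0, 0.0], [684.0, -170.0], [743.0, -154.0], [697.0, 16.0]] z 0.068302561479745
lever 1275 [654.4 106.4] [133.9 227.7] 25.9 [[544.0, 180.0], [644.0, -25.0], [764.0, 33.0], [665.0, 238.0]] z 0.1362750174745324
axis [0.61968482 0.095769   0.1373429 ] [-0.26808012  0.91759414 -0.2935201 ] ends [ 0.65228011 -0.0157993   0.17303138] [0.59084698 0.19447617 0.10576844] yaw 106.28601025190574
flap 5766 [517.3 307.4] [243.6 258.2] 22.0 [[356.0, 381.0], [453.0, 142.0], [679.0, 233.0], [582.0, 473.0]] z 0.10277512758293517
glue 508 [706.1 195.8] [78.4 70.4] 4.6 [[664.0, 228.0], [670.0, 158.0], [748.0, 164.0], [742.0, 234.0]] z 0.1084083957273837
plane 933 [736.4 186.4] [ 97.7 139.8] 24.9 [[663.0, 229.0], [722.0, 102.0], [810.0, 144.0], [751.0, 270.0]] z 0.033978975124457245
dowel 106 [505.5  95.9] [27.6 31.4] 1.6 [[491.0, 111.0], [492.0, 80.0], [520.0, 81.0], [519.0, 112.0]] z 0.08792376092087462
blue 1475 [ 617.2 -303.1] [ 64.2 181. ] 11.1 [[568.0, -220.0], [603.0, -398.0], [666.0, -386.0], [631.0, -208.0]] z 0.06797078737670992
blue2 1485 [ 421.5 -106.9] [180.8  64.1] 83.8 [[380.0, -193.0], [444.0, -200.0], [463.0, -21.0], [399.0, -14.0]] z 0.0680067241834088
jar 347 [462.2 201.1] [45.9 53.6] 89.7 [[435.0, 178.0], [489.0, 178.0], [489.0, 224.0], [436.0, 224.0]] z 0.08227887945585022
```

step_arm:
  steps:
    - [0, 0, 0, 8.5]
    - [35, -25, 0, 0]
    - [35, -25, 0, 0]
    - [35, -25, 0, 0]
    - [35, -25, 0, 0]
    - [35, -25, 0, 0]
    - [35, -25, 0, 0]
    - [35, -25, 0, 0]
  claw: 50

```text
time: 1.4
tool_pos: [0.4532, -0.3288, 0.2318]
tool_rot: [0.002, 0.991, 0.133, 0.0]
contact_force: [0.5, -0.0, 0.3]
gripper_width: 0.501
```

```bash
python3 - <<'E'
from h import *
P=np.load("top0.npy"); im=cv2.imread("pics/top0.png")
z=P[...,2]; b=np.zeros(z.shape,bool); b[150:205,278:345]=1
m=b&(z>.12)&(z<.19)
# lever slope plane: keep points on fit, robustly
q=P[m]
for _ in range(6):
    mu=q.mean(0); d=np.linalg.eigh(np.cov(q.T))[1][:,-1]; r=np.linalg.norm((q-mu)-np.outer((q-mu)@d,d),axis=1); q=q[r<.025]
d*=-np.sign(d[1]); t=(q-mu)@d
print(len(q),mu,d,np.degrees(np.arctan2(d[0],-d[1])),"tip",mu+d*t.max(),"pad",mu+d*(t.max()-.018)," width",np.percentile((q-mu)[:,:2]@[-d[1],d[0]],[1,99]))
s=state();print(s["tool_pos"],s["tool_rot"],s["contact_force"])
E
```

```text
843 [0.62640288 0.05979669 0.14877749] [ 0.35647291 -0.88860915  0.28861887] 21.85859715304158 tip [ 0.65615104 -0.01435898  0.17286314] pad [0.64973452 0.00163599 0.167668  ]  width [-0.01542242  0.01671431]
[ 0.45320629 -0.32878859  0.23179944] [1.75156570e-03 9.91088859e-01 1.33190064e-01 4.60680202e-04] [ 0.48517111 -0.00166627  0.26015957]
```

step_arm:
  steps:
    - [33, -26, 0, 0]
    - [33, -26, 0, 0]
    - [33, -26, 0, 0]
    - [33, -26, 0, 0]
    - [33, -26, 0, 0]
    - [33, -26, 0, 0]
    - [33, -26, 0, 0]
    - [0, 0, 0, 0]

```text
time: 2.2
tool_pos: [0.6364, -0.077, 0.2331]
tool_rot: [0.003, 0.991, 0.136, 0.003]
contact_force: [0.1, 0.1, -0.3]
gripper_width: 0.501
```

```bash
python3 - <<'E'
from h import *
s=state();print(s["tool_pos"],s["tool_rot"],s["contact_force"])
im,P=cloud("side"); save(cv2.resize(im[100:300,200:460],None,fx=3,fy=3),"side1.png")
E
```

```text
[ 0.63641341 -0.07698639  0.23309567] [0.0026775  0.99070335 0.13598433 0.00282038] [ 0.12393509  0.1026631  -0.2643231 ]
```

View pics/side1.png

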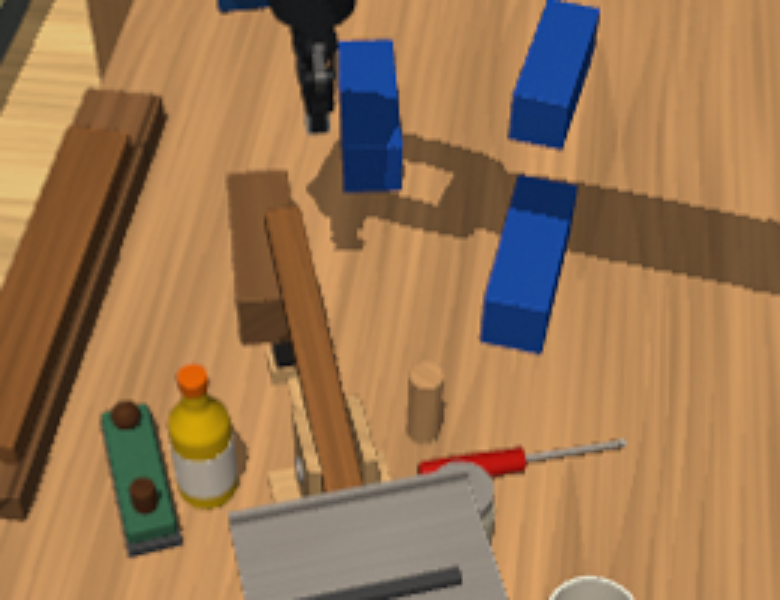

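The crop shows the gripper at (318,120), beside the offcut's tail and clear of it. The offcut's near end is at (265,330), already mostly on the +x side of the lever. I'll back off, go down, then push.

step_arm:
  steps:
    - [-12, 18, 0, 0]
    - [0, 0, 35, 0]
    - [0, 0, 35, 0]
    - [0, 0, 35, 0]
    - [0, 0, 35, 0]
    - [0, 0, 35, 0]
    - [0, 0, 25, 0]
    - [0, 0, 0, 0]

```text
time: 3.05
tool_pos: [0.6283, -0.1109, 0.0309]
tool_rot: [0.007, 0.991, 0.131, 0.005]
contact_force: [-0.2, -0.2, -0.6]
gripper_width: 0.501
```

step_arm:
  steps:
    - [10, -12, 3, 0]
    - [10, 0, 3, 0]
    - [12, 0, 0, 0]
    - [12, 0, 0, 0]
    - [12, 0, 0, 0]
    - [12, 0, 0, 0]
    - [12, 0, 0, 0]
    - [0, 0, 0, 0]

```text
time: 3.85
tool_pos: [0.7123, -0.0781, 0.0356]
tool_rot: [0.01, 0.991, 0.132, 0.007]
contact_force: [-1.0, -0.3, -0.8]
gripper_width: 0.502
```

```bash
python3 - <<'E'
from h import *
im,P=cloud("top"); save(cv2.resize(im[110:230,230:430],None,fx=4,fy=4),"top2.png")
print(state()["contact_force"])
c=[np.array([.6561,-.0144]),np.array([.928,.372])]
z=P[...,2]; m=(z>.062)&(z<.075); b=np.zeros_like(m); b[110:200,300:400]=1; m=cv2.erode((m&b).astype(np.uint8),np.ones((2,2)))>0
n,l,s,_=cv2.connectedComponentsWithStats(m.astype(np.uint8))
for i in range(1,n):
    if s[i,4]>60:
        r=cv2.minAreaRect((P[l==i][:,:2]*1000).astype(np.float32)); print(s[i],np.round(r[0]),np.round(r[1]),r[2],[(np.round(q).tolist(), round(float((q/1000-c[0])@c[1])*1000)) for q in cv2.boxPoints(r)])
E
```

```text
[-1.42039472  0.06411331 -0.54043697]
[320 129  19  18 216] [745.   4.] [50. 51.] 0.9848857522010803 [([719.0, 29.0], 75), ([720.0, -22.0], 57), ([771.0, -21.0], 104), ([770.0, 30.0], 122)]
```

View pics/top2.png

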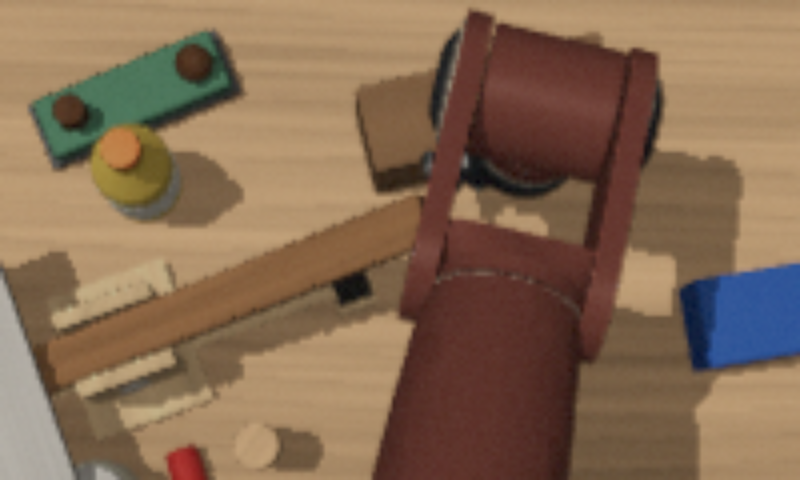

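The crop shows the offcut's near end at (360–385, 90–190), well clear of the lever end at (420,210), with the two about parallel. I estimate the end's lateral offset at 60 to 120 mm. I'll back off, rise and close the fingers.

step_arm:
  steps:
    - [-20, 10, 0, 0]
    - [0, 0, -40, 0]
    - [0, 0, -45, 0]
    - [0, 0, -45, 0]
    - [0, 0, -45, 0]
    - [0, 0, -35, 0]
    - [0, 0, 0, 0]
  claw: 0

```text
time: 4.6
tool_pos: [0.6918, -0.0893, 0.2582]
tool_rot: [0.011, 0.991, 0.132, 0.011]
contact_force: [0.3, -0.2, 0.8]
gripper_width: -0.0
```

step_arm:
  steps:
    - [-6, -31, 0, 0]
    - [-6, -31, 0, 0]
    - [-4, -31, 0, 0]
    - [0, 0, 0, -6.7]
    - [0, 0, 0, 0]

```text
time: 5.1
tool_pos: [0.652, -0.0015, 0.2602]
tool_rot: [0.013, 0.981, 0.191, 0.016]
contact_force: [0.6, 0.0, 0.3]
gripper_width: -0.0
```

```bash
python3 - <<'E'
from h import *
from scipy.spatial.transform import Rotation as R
s=state(); q=s["tool_rot"]; M=R.from_quat(np.r_[q[1:],q[0]]).as_matrix()
print(s["tool_pos"],np.round(M,3).tolist(), "shift mm to (.652,-.004)",np.round(M.T@(np.array([.652,-.004,.19])-s["tool_pos"])*1000,1))
im,P=cloud("top"); 
im2,P=cloud("side"); save(np.hstack([cv2.resize(im[120:220,250:380],None,fx=3,fy=3),cv2.resize(im2[130:230,220:350],None,fx=3,fy=3)]),"c3.png")
E
```

```text
[ 0.65201527 -0.00145778  0.26022931] [[0.927, 0.374, 0.035], [0.374, -0.927, -0.019], [0.026, 0.031, -0.999]] shift mm to (.652,-.004) [-2.8  0.2 70.2]
```

View pics/c3.png

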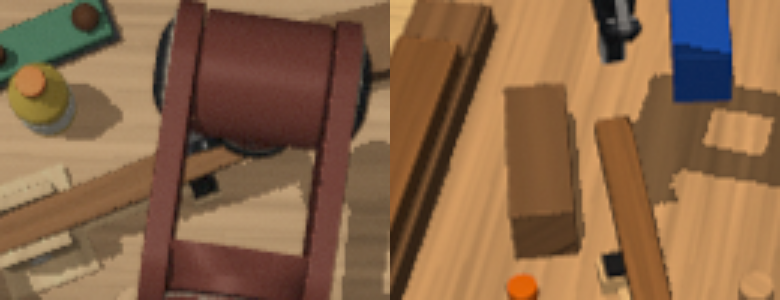

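The side view (right half) shows a clear gap between the offcut (540,170) and the lever (630,180), with the shut fingers above the lever's end. Next I press down.

step_arm:
  steps:
    - [-3, -1, 40, 0]
    - [-1, -1, 30, 0]
    - [0, 0, 12, 0]
    - [0, 0, 12, 0]
    - [0, 0, 12, 0]
    - [0, 0, 0, 0]

```text
time: 5.8
tool_pos: [0.6581, -0.0093, 0.1586]
tool_rot: [0.017, 0.983, 0.183, 0.022]
contact_force: [-0.4, 2.6, 2.5]
gripper_width: -0.002
```

step_arm:
  steps:
    - [-2, -4, 8, 0]
    - [-2, -3, 12, 0]
    - [-1, -2, 15, 0]
    - [-1, -1, 15, 0]
    - [0, 0, 0, 0]

```text
time: 6.3
tool_pos: [0.6637, -0.0087, 0.1248]
tool_rot: [0.024, 0.983, 0.18, 0.036]
contact_force: [-1.7, 1.3, 1.8]
gripper_width: -0.0
```

step_arm:
  steps:
    - [-7, -1, 6, 0]
    - [-7, -1, 12, 0]
    - [-5, -1, 15, 0]
    - [-3, -1, 15, 0]
    - [0, 0, 0, 0]

```text
time: 6.8
tool_pos: [0.6585, -0.0156, 0.0919]
tool_rot: [0.028, 0.982, 0.179, 0.053]
contact_force: [0.0, -1.9, 1.0]
gripper_width: -0.002
```

```bash
cat > chk.py <<'E'
from h import *
from scipy.spatial.transform import Rotation as R
s=state(); q=s["tool_rot"]; M=R.from_quat(np.r_[q[1:],q[0]]).as_matrix()
print(s["tool_pos"],np.round(M,3).tolist(),s["contact_force"])
print("grasp pt",s["tool_pos"]-.019*M[:,2],"shift to (.655,-.008) z-20",np.round(M.T@(np.array([.655,-.008,s["tool_pos"][2]-.02])-s["tool_pos"])*1000,1))
im,P=cloud("side"); save(cv2.resize(im[120:260,220:360],None,fx=4,fy=4),"s%d.png"%(s["time"]*100))
E
python3 chk.py; ls pics
```

```text
[ 0.65849681 -0.01563156  0.09185741] [[0.93, 0.349, 0.114], [0.355, -0.934, -0.037], [0.094, 0.075, -0.993]] [ 0.03365393 -1.85470487  0.98444802]
grasp pt [ 0.65633183 -0.01492999  0.11072062] shift to (.655,-.008) z-20 [-2.4 -9.8 19.2]
c3.png
s680.png
side0.png
side1.png
top0.png
top2.png
```

View pics/s680.png

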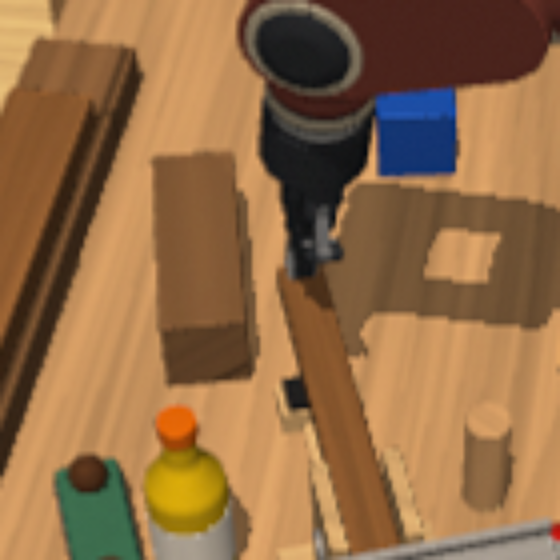

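The crop shows the finger tips on the lever's end at (305,275), and the offcut clear to the left. I'll keep pressing with a correction towards the pivot.

step_arm:
  steps:
    - [-3, -5, 10, 0]
    - [-3, -5, 15, 0]
    - [-2, -4, 15, 0]
    - [-2, -3, 15, 0]
    - [0, 0, 0, 0]

```text
time: 7.35
tool_pos: [0.6615, -0.0108, 0.0495]
tool_rot: [0.036, 0.981, 0.179, 0.065]
contact_force: [-0.0, -1.7, 0.5]
gripper_width: 0.0
```

```bash
python3 chk.py
```

```text
[ 0.66154294 -0.01078122  0.04950525] [[0.928, 0.346, 0.141], [0.355, -0.933, -0.048], [0.115, 0.095, -0.989]] [-0.01306241 -1.66999123  0.48224171]
grasp pt [ 0.65885813 -0.00986877  0.06829246] shift to (.655,-.008) z-20 [-7.4 -6.8 18.7]
```

step_arm:
  steps:
    - [-5, -3, 8, 0]
    - [-4, -3, 8, 0]
    - [-3, -2, 6, 0]
    - [-1, 0, 6, 0]

```text
time: 7.8
tool_pos: [0.6632, -0.0114, 0.0419]
tool_rot: [0.041, 0.98, 0.179, 0.077]
contact_force: [-7.8, 1.6, 17.0]
gripper_width: 0.002
```

```bash
python3 chk.py
```

```text
[ 0.66324715 -0.01137348  0.04189192] [[0.924, 0.344, 0.166], [0.357, -0.933, -0.053], [0.137, 0.109, -0.985]] [-7.83179043  1.61460024 17.00199045]
grasp pt [ 0.66008571 -0.010362    0.06059973] shift to (.655,-.008) z-20 [-9.2 -8.2 18.1]
```

```bash
sed -n 1,3p chk.py >/dev/null; python3 - <<'E'
from h import *
im,P=cloud("side"); save(cv2.resize(im[120:340,220:400],None,fx=3,fy=2.7),"s9.png")
for _ in range(6): grab_frame("top")
s=state(); print(s["time"],s["tool_pos"],s["contact_force"],np.abs(s["joint_vel"]).max())
# offcut top, flap heights
z=P[...,2]; b=np.zeros(z.shape,bool); b[150:220,250:288]=1
m=cv2.erode((b&(z>.06)&(z<.08)).astype(np.uint8),np.ones((2,2)))>0
r=cv2.minAreaRect((P[m][:,:2]*1000).astype(np.float32)); print(r,[(np.round(q).tolist(),round(float((q/1000-[.6561,-.0144])@[.928,.372])*1000)) for q in cv2.boxPoints(r)])
f=P[257:345,280:375].reshape(-1,3); f=f[f[:,2]>.09]; print("flap z",np.nanpercentile(f[:,2],[2,50,98]))
A=np.c_[f[:,:2],np.ones(len(f))]; ok=np.isfinite(f).all(1)
for _ in range(8):
    k=np.linalg.lstsq(A[ok],f[ok,2],rcond=None)[0]; ok=np.abs(A@k-f[:,2])<.008
print("flap slope rad",np.arctan(np.hypot(*k[:2])),ok.sum())
E
```

```text
8.2 [ 0.66363476 -0.01141286  0.04175747] [-7.45544391 -1.16499544 19.75117986] 0.001149330842108253
((745.31005859375, -56.58629608154297), (60.66402053833008, 178.3914794921875), 15.191247940063477) [([693.0, 22.0], 47), ([739.0, -151.0], 27), ([798.0, -135.0], 87), ([751.0, 37.0], 108)]
flap z [0.09653811 0.12854453 0.15857043]
flap slope rad 0.28992895326988666 6423
```

View pics/s9.png

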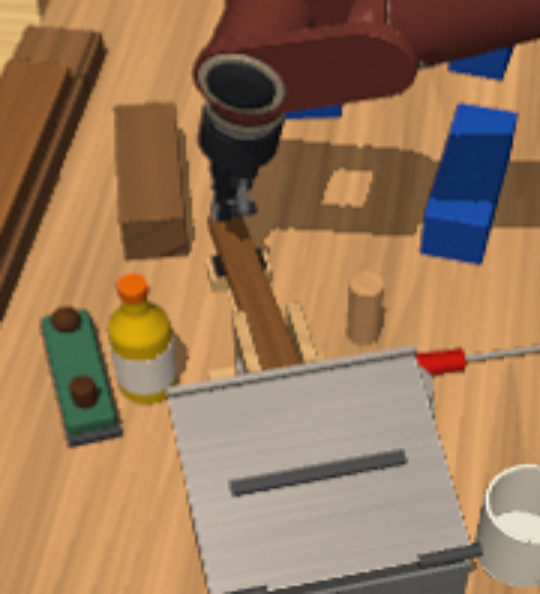

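```bash
python3 -c "
from plant import *
print(job_done()); s=state(); print(s['time'],s['tool_pos'],s['contact_force'])"
```

```text
the job is handed in; nothing more can be done
None
the job is handed in; nothing more can be done
```

The offcut is out from under the lever, and I handed the job in with the shut fingertips holding the lever down on its stop. I pushed the offcut about 55–60 mm sideways by its long face, then pressed near the tip of the long end.

Last checks before handing in:
- **Flap:** its plane sloped 0.290 rad, which is full.
- **Lever:** the fingertips were 42 mm above the bench and steady, with about 20 N upward on the tool. I worked out the press point from the first fit and did not measure it again. The grasp point was about 5 mm from it seen from above.
- **Offcut:** it was flat on the bench with a visible gap to the lever. The middle of its near end was about 77 mm from the lever's centre line. Its nearest corner at that end measured about 47 mm away.
- **Bystanders:** those visible in the last picture did not look moved; I did not measure them.

Three things were off. The fingers pressed about 8 mm to the side of the lever's centre line. The tool had tilted about 10° by the end. While pressing, the force reading was low (0.5–2.5 N, against the 3–9 N expected) until the lever reached the stop. A reading after the hand-in was refused, so there is no check from that last second.

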